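# Nest the washed basin covers

### The arm

A 7-joint arm with a two-finger parallel gripper is mounted at the origin on the work surface. World frame = base frame: x ahead of the robot, y to its left, z up, the work surface at z = 0. Lengths are in mm, angles in rad, forces in N, time in s.
With the tool pointing down it reaches from about 400 to 875 mm from the base axis. Payload 6.5 kg.
Tool frame: the origin (TCP) lies midway between the tips of the shut fingers; the grasp point (between the pads) lies ctrl.hold_point_z behind it (ctrl.hold_point_z is the distance from the TCP to the grasp point, in mm); z points along the fingers, y is the line along which they close (so a half turn about z gives the same grasp; the last joint's range is limited). The gripper opens to 88 mm and grips with 3 to 60 N. Pads are 18 mm wide; open, the fingers measure 123 mm over their backs; the gripper's body (75 mm by 187 mm) begins 45 mm behind the grasp point.
Start: joints at [-1.265, 0.536, -0.004, 1.538, 0.003, 1.067, -0.071], TCP at [236.135, 605.583, 238.716] pointing down, gripper open.
Joint ranges: [-2.7, 2.7], [-0.37, 2.16], [-1.27, 1.26], [0.24, 2.4], [-1.31, 4.45], [0.19, 1.91], [-2.76, 2.76]. Speed limits (rad/s): [2.39, 2.39, 3.14, 3.14, 3.14, 3.14, 3.14].

### API

Orientations are given as a unit quaternion [w, x, y, z].
In Python, from rig import ctrl gives the robot as it stands.
- The arm moves only by the tool shift_gripper, called after "Emit:" by a JSON object that holds its "api" and its "payload", one argument or row to a line. Schema: {"type":"object","properties":{"increments":{"type":"array","items":{"type":"array","items":{"type":"array","items":{"type":"number"},"minItems":5,"maxItems":5},"minItems":1,"maxItems":5},"minItems":1,"maxItems":1},"squeeze":{"type":"number"},"only":{"type":"string"},"quiet":{"type":"boolean"},"lines":{"type":"string"}},"required":["increments"],"additionalProperties":false}. increments is a list that holds a single list of rows (three levels of brackets), with 1 to 5 rows, each of 5 numbers: dx, dy, dz in cm, then a turn about the tool's z in units of 0.2 rad, then the finger opening in mm; each row is the pose to reach, as a shift and turn from the pose commanded when the call began, along the tool's axes at that moment; what a row does not reach only later rows make up. A row lasts 1/12 s, in which the tool goes at most 41.7 mm and 0.125 rad, less where a joint would pass 70% of its speed; a pose out of reach is approached as far as the arm can. The fingers move at their own pace and stop on an object; squeeze is the grip in N (left out, the last holds). Time passes only in rows, so rows that do not move let the fingers close. The tool returns the time, the measured TCP pose, the force, the opening and the grip force at its end. only (a regular expression) keeps the lines of the reply that match it, lines (a string "A,B") keeps lines A to B, and quiet returns only ok. Input that does not fit is refused with a message, and nothing moves.
- ctrl.get_obs(): the state, without advancing time (a new reading comes with each control period).
- ctrl.capture(name): name is "side" or "top" or "wrist"; returns the picture (400x640x3 uint8, blue, green, red); there is no depth.
- ctrl.calibration(name): a dict with "vfov" (degrees; the focal length in pixels is half the picture's height over the tangent of half this angle, whatever the lens; pixels are square), "cx", "cy" (the principal point, pixels), "R" (3x3) and "t" (3): a world point X has camera coordinates R X + t; the wrist camera has in their place "mount" (4x4, takes a point from camera to tool coordinates, whose origin is the TCP and whose axes are the flange's). Camera axes: x right, y down, z forward; pixel columns grow to the right and rows downward; lengths in mm; the calibration is good to about 2 mm. A picture is of the moment at which its call begins: read the wrist's pose just before it. calibration takes no time and is no camera call.
- ctrl.hand_in(): hands the job in; it is judged then, once.
The state is a dict: "t": time; "qpos": joint angles; "joint_velocities": joint speeds; "joint_torque": joint torques, N m; "tcp_pos": TCP position; "eef_rot": TCP orientation; "ft_force": force on the tool from outside, world axes, zero at the start; "moment": the same for the moment, N m; "width": finger opening in mm; "grip_force": force on a finger pad.
Only numpy, scipy, OpenCV 4.12 (cv2) and the standard library are available. Lean on these libraries where they do the work, as an engineer would, in place of code of your own. Each camera call takes 0.05 s, during which the arm holds its last target. There are 200 camera calls.

### The job

The three round domed basin covers have been washed and lie upside down on the lab bench, open side up. Nest them where the largest one lies: put the medium cover inside the largest and the small cover inside the medium, still open side up, each sitting level on its crown on the floor of the next. Set them in rather than letting them fall, keep the largest where it is, and leave the straight-walled dish alone.

Things in the scene. Friction and masses are not known exactly. Their poses are not given: they have to be found in the camera images.
- lid_large: Largest domed cover, pale grey-white plastic, upside down like a shallow bowl: 240 mm diameter, 60 mm tall, 0.4 kg, round about z (up). Origin: centre of the underside of its flat crown (120 mm across), on the bench. Inside floor flat, about 110 mm across, 5 mm above the origin. Upright rim band round the mouth, 9 mm thick, 16 mm tall, its top 60 mm above the origin.
- lid_medium: Medium cover, same form, upside down: 160 mm diameter, 58 mm tall, about 0.14 kg. Origin: centre of the underside of its flat crown (80 mm across); z up. Inside floor flat, about 70 mm across, 5 mm up. Rim band 9 mm thick (its middle 75.5 mm from the axis), 16 mm tall, top 58 mm above the origin: pinch it from above anywhere round it, one finger inside, one outside; 60 N does no harm.
- lid_small: Small cover, same form, upside down: 84 mm diameter, 50 mm tall, about 0.06 kg. Origin: centre of the underside of its flat crown (44 mm across); z up. Rim band 9 mm thick (its middle 37.5 mm from the axis), 16 mm tall, top 50 mm above the origin; pinch it from above like the medium one.
- dish: Bystander, not a cover: straight-walled dish of the same plastic, 96 mm diameter, 45 mm tall, 5 mm wall, no rim band, standing beyond the covers. Origin: centre of its underside, z up. (Also unlisted: a basin under its own cover, 120 mm tall, and a red tube rack, 55 mm tall, fixed at the far right and far left of the bench, out of the way.)

How it is judged:
By the outcome, as a careful person would: the job done as asked, in the order asked, and still so for the second after the job is handed in, with the robot touching nothing.
It also fails if it takes over 58 s, if anything falls off the work surface, if the arm or the gripper's body presses on something with over 40 N, if the wrist force passes 120 N, or if a joint passes its speed limit or range.

## Working session

There is one attempt and no reset: what is moved stays moved. The work goes in short steps, Python scripts to look and compute and a tool call to move; the robot and the scene stay as the last step left them, time stands still between calls to the robot, and variables do not carry over. Pictures are saved under pics/ and viewed, at most 10 in all, crops included, and the job is handed in when it is done.

```bash
ls; mkdir -p pics
```

Run:
```python
from rig import ctrl
import cv2,numpy as np
print(ctrl.hold_point_z)
o=ctrl.get_obs();print({k:np.round(v,3) for k,v in o.items()})
for n in("top","side","wrist"):
    c=ctrl.calibration(n);print(n,{k:np.round(v,3).tolist() for k,v in c.items() if not isinstance(v,str)})
a=ctrl.capture("top");b=ctrl.capture("side")
cv2.imwrite("pics/top0.png",a);cv2.imwrite("pics/side0.png",b)
```

```text
pics
rig.py
18.700000000000003
{'t': np.float64(0.0), 'qpos': array([-1.265,  0.537, -0.004,  1.539,  0.003,  1.067, -0.071]), 'joint_velocities': array([ 0.   ,  0.001, -0.002,  0.002,  0.001, -0.   , -0.003]), 'joint_torque': array([-0.0000e+00, -5.7099e+01,  9.9100e-01, -2.5159e+01, -5.6000e-02,
        1.8000e-02,  0.0000e+00]), 'tcp_pos': array([235.976, 605.006, 237.826]), 'eef_rot': array([-0.   ,  0.185,  0.983, -0.001]), 'ft_force': array([ 0.413, -0.75 ,  0.024]), 'moment': array([-0.014,  0.004, -0.071]), 'grip_force': np.float64(0.0), 'width': np.float64(88.027)}
top {'vfov': 48.725, 'cx': 317.632, 'cy': 204.519, 'R': [[-0.018, -1.0, -0.006], [-0.99, 0.019, -0.141], [0.141, 0.003, -0.99]], 't': [-7.082, 628.878, 879.457]}
side {'vfov': 48.13, 'cx': 318.11, 'cy': 195.912, 'R': [[-0.964, -0.267, 0.015], [-0.212, 0.731, -0.649], [0.162, -0.629, -0.761]], 't': [581.466, 136.512, 962.803]}
wrist {'vfov': 62.19, 'cx': 320.036, 'cy': 203.759, 'mount': [[-0.001, -0.964, -0.266, 67.692], [1.0, -0.0, -0.001, -0.682], [0.001, -0.266, 0.964, -145.033], [0.0, 0.0, 0.0, 1.0]]}
```

View pics/top0.png

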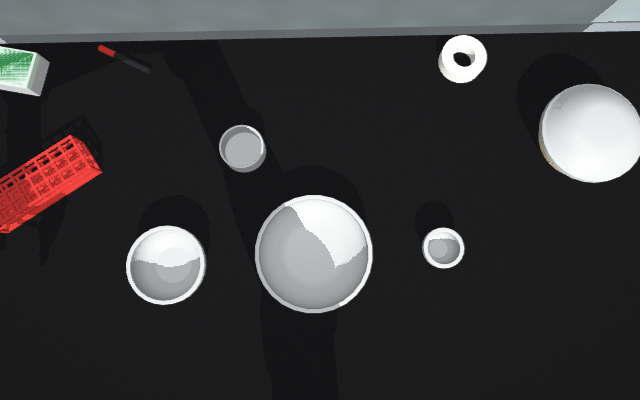

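View pics/side0.png

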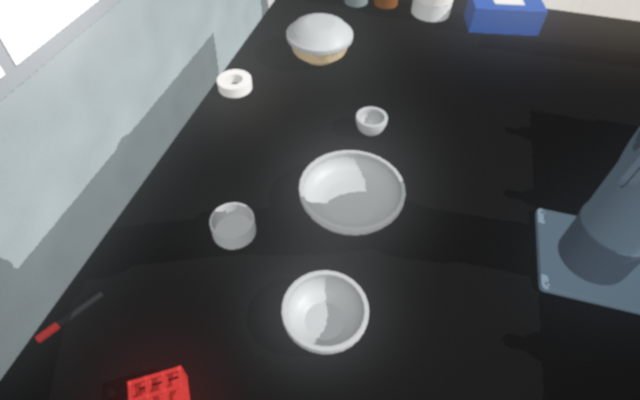

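Top view: medium cover at (166,265), large (314,254), small (443,248), dish (243,149). The side view agrees, and the arm is out of both pictures.

Create h.py:
```python
from rig import ctrl
import cv2,numpy as np
from scipy.optimize import least_squares
def cam(n,o=None):
    c=ctrl.calibration(n); f=200/np.tan(np.radians(c["vfov"])/2)
    K=np.array([[f,0,c["cx"]],[0,f,c["cy"]],[0,0,1]])
    return K,np.array(c["R"]),np.array(c["t"])
def toplane(n,uv,z):
    K,R,t=cam(n); C=-R.T@t
    d=np.c_[uv,np.ones(len(uv))]@np.linalg.inv(K).T@R
    return (C+d*((z-C[2])/d[:,2])[:,None])[:,:2],C
def fit(n,img,seed,z,r,thr=95):
    m=(img.min(2)>thr).astype(np.uint8)
    k,lab,st,_=cv2.connectedComponentsWithStats(m)
    l=lab[seed[1]-6:seed[1]+7,seed[0]-6:seed[0]+7].ravel();l=np.bincount(l[l>0]).argmax()
    cs,_=cv2.findContours((lab==l).astype(np.uint8),cv2.RETR_EXTERNAL,cv2.CHAIN_APPROX_NONE)
    c=max(cs,key=cv2.contourArea)[:,0,:].astype(float)
    p,C=toplane(n,c,z); c0=p.mean(0); far=(c0-C[:2]); far/=np.linalg.norm(far)
    s=p[(p-c0)@far>0]
    f1=least_squares(lambda q:np.hypot(*(s-q).T)-r,c0,loss="soft_l1")
    f2=least_squares(lambda q:np.hypot(*(s-q[:2]).T)-q[2],[*c0,r],loss="soft_l1")
    return f1.x,f2.x,np.abs(f1.fun).mean()
OBJ=dict(L=(60,120),M=(58,80),S=(50,42),D=(45,48))
```

Run:
```python
from h import *
print(ctrl.calibration("top").keys(),ctrl.calibration("wrist").keys())
for n,f,seeds in(("top","top0",dict(L=(314,254),M=(166,265),S=(443,248),D=(243,149))),("side","side0",dict(L=(352,192),M=(325,312),S=(372,118),D=(233,225)))):
    im=cv2.imread(f"pics/{f}.png")
    for k,s in seeds.items():
        for thr in (70,95): print(n,k,thr,*[np.round(v,1) for v in fit(n,im,s,*OBJ[k],thr)])
```

```text
dict_keys(['vfov', 'cx', 'cy', 'R', 't']) dict_keys(['vfov', 'cx', 'cy', 'mount'])
top L 70 [527.   -8.9] [528.2  -8.3 118.9] 0.6
top L 95 [526.8  -9. ] [528.5  -8.3 118.6] 0.7
top M 70 [510.5 292.2] [510.5 293.4  79.1] 0.6
top M 95 [510.5 291.8] [510.5 293.3  78.8] 0.6
top S 70 [ 534.3 -274.5] [ 534.5 -275.7   41. ] 0.6
top S 95 [ 534.4 -273.9] [ 534.6 -275.7   40.6] 0.7
top D 70 [757.1 142.1] [758.  142.7  47.2] 0.6
top D 95 [756.6 141.8] [757.5 142.4  47.2] 0.5
side L 70 [529.7 -13.9] [529.4 -12.4 121.2] 0.9
side L 95 [528.9 -10.9] [529.  -11.1 119.8] 0.7
side M 70 [511.3 289.9] [510.9 291.9  81.6] 0.8
side M 95 [510.7 291.4] [510.7 291.8  80.3] 0.5
side S 70 [ 534.7 -280.3] [ 534.3 -277.8   44.2] 1.4
side S 95 [ 534.1 -277.9] [ 534.  -276.1   43.5] 1.1
side D 70 [759.2 139.7] [759.  140.   48.3] 0.7
side D 95 [758.4 141. ] [758.7 140.7  47.6] 0.7
```

Add to h.py:
```python
from scipy.spatial.transform import Rotation as Ro
def delta(*targets):
    o=ctrl.get_obs(); R=Ro.from_quat(o["eef_rot"],scalar_first=True).as_matrix()
    print("t",round(float(o["t"]),2),"tcp",np.round(o["tcp_pos"],1),"u",np.round(R[:,1],3),"F",np.round(o["ft_force"],1),"w",np.round(o["width"],1),"grip",np.round(o["grip_force"],1))
    for T in targets: print(np.round(R.T@(np.array(T)-o["tcp_pos"]),1))
    return R[:,1]
L=np.array([528.5,-9.5,0]);M=np.array([510.7,292.8,0]);S=np.array([534.4,-275.8,0])
```

Run:
```python
from h import *
u=delta(); u=np.r_[u[:2],0]
delta(M+75.5*u+[0,0,130],M+75.5*u+[0,0,43])
```

```text
t 0.1 tcp [235.9 605.1 237.9] u [ 0.363  0.932 -0.002] F [-0.5 -0.1  0.5] w 87.9 grip 0.0
t 0.1 tcp [235.9 605.1 237.9] u [ 0.363  0.932 -0.002] F [-0.5 -0.1  0.5] w 87.9 grip 0.0
[-369.4 -115.5  108.2]
[-369.4 -115.4  195.2]
```

The manual's scale: shifts go in cm and turns go in units of 0.2 rad. Converting my numbers, -185 mm is -18.5, -58 mm is -5.8.

Emit:
{"api": "shift_gripper", "payload": {
  "increments": [
    [[-3.7,-1.2,1.1,0,50],[-7.4,-2.4,2.2,0,50],[-11.1,-3.6,3.3,0,50],[-14.8,-4.8,4.4,0,50],[-18.5,-5.8,5.4,0,50]]
  ],
  "squeeze": 40
}}

```text
t: 0.52
tcp_pos: [388.3, 482.4, 183.8]
eef_rot: [-0.0, 0.185, 0.983, -0.001]
ft_force: [0.2, 0.2, -0.0]
width: 56.6
grip_force: 0.0
```

Emit:
{"api": "shift_gripper", "payload": {
  "increments": [
    [[-3.7,-1.2,1.1,0,50],[-7.4,-2.4,2.2,0,50],[-11.1,-3.6,3.3,0,50],[-14.8,-4.8,4.4,0,50],[-18.4,-5.8,5.4,0,50]]
  ]
}}

```text
t: 0.93
tcp_pos: [538.8, 361.3, 129.7]
eef_rot: [-0.0, 0.185, 0.983, -0.001]
ft_force: [-0.9, 1.8, -0.2]
width: 50.0
grip_force: 0.0
```

Emit:
{"api": "shift_gripper", "payload": {
  "increments": [
    [[0,0,0,0,50],[0,0,0,0,50]]
  ]
}}

```text
t: 1.1
tcp_pos: [539.5, 360.1, 129.5]
eef_rot: [-0.0, 0.187, 0.982, -0.001]
ft_force: [-0.2, 0.5, 0.9]
width: 50.3
grip_force: 0.0
```

Run:
```python
from h import *
u=delta(); u=np.r_[u[:2],0]
delta(M+75.5*u+[0,0,130],M+75.5*u+[0,0,43])
cv2.imwrite("pics/w1.png",ctrl.capture("wrist"))
```

```text
t 1.1 tcp [539.5 360.1 129.5] u [ 0.368  0.93  -0.003] F [-0.2  0.5  0.9] w 50.3 grip 0.0
t 1.1 tcp [539.5 360.1 129.5] u [ 0.368  0.93  -0.003] F [-0.2  0.5  0.9] w 50.3 grip 0.0
[ 2.   2.3 -0.5]
[ 2.   2.5 86.5]
```

View pics/w1.png

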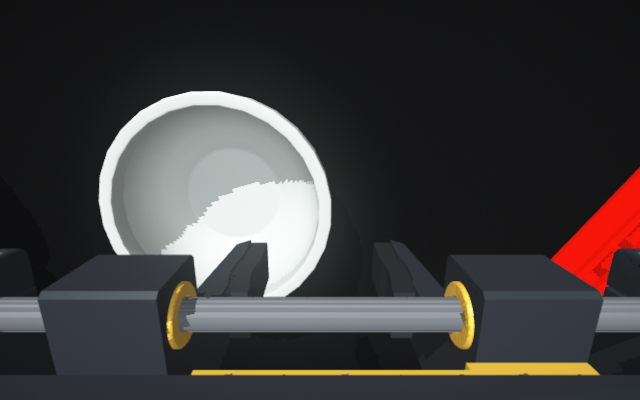

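The wrist view shows the medium rim's right edge (325,215) between the fingers (250 and 390). I go down and pinch.

In the tool's units: 25 mm is 2.5, 2 mm is 0.2.

Emit:
{"api": "shift_gripper", "payload": {
  "increments": [
    [[0.2,0.2,2.5,0,50],[0.2,0.2,5,0,50],[0.2,0.2,7,0,50],[0.2,0.2,8,0,50],[0.2,0.2,8.65,0,50]]
  ],
  "squeeze": 40
}}

```text
t: 1.57
tcp_pos: [534.7, 367.3, 43.1]
eef_rot: [-0.001, 0.184, 0.983, -0.0]
ft_force: [0.1, -0.4, 0.5]
width: 49.7
grip_force: 0.0
```

Run:
```python
from h import *
u=delta(); u=np.r_[u[:2],0]
delta(M+75.5*u+[0,0,43])
```

```text
t 1.57 tcp [534.7 367.3  43.1] u [ 0.361  0.933 -0.001] F [ 0.1 -0.4  0.5] w 49.7 grip 0.0
t 1.57 tcp [534.7 367.3  43.1] u [ 0.361  0.933 -0.001] F [ 0.1 -0.4  0.5] w 49.7 grip 0.0
[-4.5 -2.6  0.1]
```

Emit:
{"api": "shift_gripper", "payload": {
  "increments": [
    [[0,0,0,0,40],[0,0,0,0,25],[0,0,0,0,15],[0,0,0,0,5],[0,0,0,0,5]]
  ],
  "squeeze": 40
}}

```text
t: 1.98
tcp_pos: [537.2, 366.4, 45.2]
eef_rot: [0.001, 0.185, 0.983, 0.001]
ft_force: [-0.1, -0.6, 0.4]
width: 18.8
grip_force: 0.0
```

Emit:
{"api": "shift_gripper", "payload": {
  "increments": [
    [[0,0,0,0,5],[0,0,0,0,5]]
  ]
}}

```text
t: 2.15
tcp_pos: [537.0, 366.0, 44.7]
eef_rot: [0.0, 0.185, 0.983, 0.0]
ft_force: [-1.3, -0.5, 2.4]
width: 8.8
grip_force: 39.7
```

In the tool's units: -80 mm is -8, -60 mm is -6.

Emit:
{"api": "shift_gripper", "payload": {
  "increments": [
    [[0,0,-0.5,0,5],[0,0,-2,0,5],[0,0,-4,0,5],[0,0,-6,0,5],[0,0,-8,0,5]]
  ],
  "squeeze": 45
}}

```text
t: 2.57
tcp_pos: [536.7, 366.1, 126.2]
eef_rot: [0.0, 0.185, 0.983, 0.0]
ft_force: [0.6, -0.1, -1.3]
width: 8.5
grip_force: 44.7
```

Emit:
{"api": "shift_gripper", "payload": {
  "increments": [
    [[0,0,0,0,5],[0,0,0,0,5]]
  ]
}}

```text
t: 2.73
tcp_pos: [537.5, 366.7, 126.1]
eef_rot: [0.001, 0.185, 0.983, 0.001]
ft_force: [0.5, 0.2, -1.4]
width: 8.4
grip_force: 44.7
```

Run:
```python
from h import *
u=delta(); u=np.r_[u[:2],0]
delta(L+75.5*u+[0,0,126],L+75.5*u+[0,0,48])
cv2.imwrite("pics/w2.png",np.vstack([ctrl.capture("wrist")[::2,::2],ctrl.capture("top")[::2,::2]]))
```

```text
t 2.73 tcp [537.5 366.7 126.1] u [0.363 0.932 0.003] F [ 0.5  0.2 -1.4] w 8.4 grip 44.7
t 2.73 tcp [537.5 366.7 126.1] u [0.363 0.932 0.003] F [ 0.5  0.2 -1.4] w 8.4 grip 44.7
[-128.3 -278.3   -0.5]
[-128.2 -278.5   77.5]
```

View pics/w2.png

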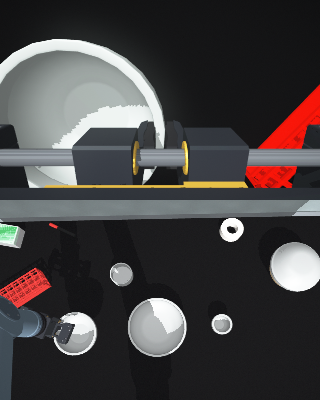

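The medium cover is held level at about 80 mm up, as both views show. Now I carry it over the large one.

Emit:
{"api": "shift_gripper", "payload": {
  "increments": [
    [[-0.6,-1.3,0,0,5],[-1.8,-3.9,0,0,5],[-3.2,-7,0,0,5],[-4.6,-10,0,0,5],[-6,-13,0,0,5]]
  ]
}}

```text
t: 3.25
tcp_pos: [544.4, 220.0, 123.1]
eef_rot: [-0.001, 0.185, 0.983, -0.001]
ft_force: [1.0, 0.2, -1.5]
width: 8.2
grip_force: 44.7
```

Emit:
{"api": "shift_gripper", "payload": {
  "increments": [
    [[-1.4,-3,0,0,5],[-2.8,-6,0,0,5],[-4.2,-9.1,0,0,5],[-5.3,-11.5,0,0,5],[-6,-13.1,0,0,5]]
  ]
}}

```text
t: 3.67
tcp_pos: [552.5, 73.8, 123.3]
eef_rot: [-0.001, 0.187, 0.982, -0.001]
ft_force: [0.2, -0.5, -2.4]
width: 8.7
grip_force: 44.7
```

Emit:
{"api": "shift_gripper", "payload": {
  "increments": [
    [[-0.4,-0.9,0,0,5],[-0.7,-1.5,0,0,5],[-0.8,-1.7,0,0,5],[-0.8,-1.7,0,0,5],[-0.8,-1.7,0,0,5]]
  ]
}}

```text
t: 4.08
tcp_pos: [554.8, 62.0, 124.1]
eef_rot: [-0.0, 0.184, 0.983, 0.0]
ft_force: [-0.5, 0.5, -1.1]
width: 8.4
grip_force: 44.7
```

```bash
python3 - <<'E'
from h import *
u=delta(); u=np.r_[u[:2],0]
delta(L+75.5*u+[0,0,60],L+75.5*u+[0,0,49.5])
cv2.imwrite("pics/w3.png",np.vstack([ctrl.capture("side")[60:300,160:560],ctrl.capture("top")[130:380,120:520]]))
E
```

```text
t 4.08 tcp [554.8  62.  124.1] u [0.362 0.932 0.001] F [-0.5  0.5 -1.1] w 8.4 grip 44.7
t 4.08 tcp [554.8  62.  124.1] u [0.362 0.932 0.001] F [-0.5  0.5 -1.1] w 8.4 grip 44.7
[-1.4 -0.7 64.1]
[-1.4 -0.7 74.6]
```

View pics/w3.png

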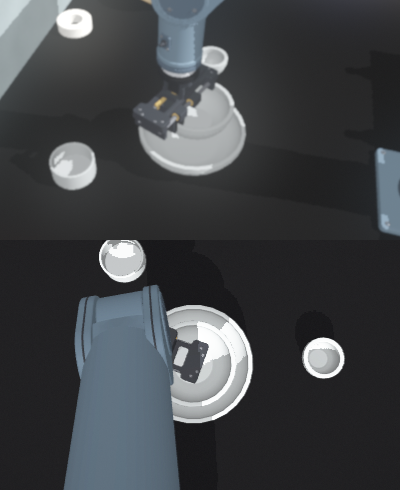

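Both views show the medium cover above the large one and centred. I lower it gently.

In the tool's units: 60 mm is 6, -1 mm is -0.1.

Emit:
{"api": "shift_gripper", "payload": {
  "increments": [
    [[-0.1,-0.1,1.5,0,5],[-0.1,-0.1,3.3,0,5],[-0.1,-0.1,5,0,5],[-0.1,-0.1,6,0,5],[-0.1,-0.1,6.6,0,5]]
  ]
}}

```text
t: 4.6
tcp_pos: [554.7, 60.0, 57.0]
eef_rot: [-0.001, 0.184, 0.983, -0.0]
ft_force: [-1.3, -0.4, -1.4]
width: 8.4
grip_force: 44.7
```

Emit:
{"api": "shift_gripper", "payload": {
  "increments": [
    [[0,0,0.1,0,5],[0,0,0.2,0,5],[0,0,0.3,0,5],[0,0,0.4,0,5],[0,0,0.4,0,5]]
  ]
}}

```text
t: 5.02
tcp_pos: [555.9, 59.3, 54.7]
eef_rot: [0.0, 0.185, 0.983, 0.0]
ft_force: [0.3, -1.1, -1.1]
width: 8.8
grip_force: 44.7
```

Emit:
{"api": "shift_gripper", "payload": {
  "increments": [
    [[0,0,0.1,0,5],[0,0,0.2,0,5],[0,0,0.2,0,5]]
  ]
}}

```text
t: 5.27
tcp_pos: [555.5, 59.3, 52.2]
eef_rot: [-0.0, 0.185, 0.983, 0.0]
ft_force: [0.2, 0.9, -0.9]
width: 8.5
grip_force: 44.7
```

Emit:
{"api": "shift_gripper", "payload": {
  "increments": [
    [[0,0,0.07,0,5],[0,0,0.14,0,5],[0,0,0.14,0,5]]
  ]
}}

```text
t: 5.52
tcp_pos: [555.4, 59.3, 50.7]
eef_rot: [-0.0, 0.185, 0.983, -0.0]
ft_force: [-0.6, 0.7, -0.1]
width: 9.1
grip_force: 44.7
```

Emit:
{"api": "shift_gripper", "payload": {
  "increments": [
    [[0,0,0.05,0,5],[0,0,0.1,0,5],[0,0,0.1,0,5]]
  ]
}}

```text
t: 5.77
tcp_pos: [555.6, 59.3, 49.9]
eef_rot: [0.0, 0.185, 0.983, 0.0]
ft_force: [-0.2, 0.3, 0.2]
width: 8.4
grip_force: 44.7
```

In the tool's units: 0.8 mm is 0.08, 0.4 mm is 0.04.

Emit:
{"api": "shift_gripper", "payload": {
  "increments": [
    [[0,0,0.04,0,5],[0,0,0.08,0,5],[0,0,0.08,0,5],[0,0,0.08,0,5]]
  ]
}}

```text
t: 6.1
tcp_pos: [555.9, 59.7, 49.5]
eef_rot: [0.0, 0.185, 0.983, 0.0]
ft_force: [-0.9, 0.3, 5.2]
width: 8.4
grip_force: 44.8
```

Contact, about 6 N upward. I open to 20 and lift away.

Emit:
{"api": "shift_gripper", "payload": {
  "increments": [
    [[0,0,0,0,9],[0,0,0,0,10],[0,0,0,0,14],[0,0,0,0,20],[0,0,0,0,20]]
  ],
  "squeeze": 20
}}

```text
t: 6.52
tcp_pos: [555.3, 59.1, 48.8]
eef_rot: [-0.0, 0.185, 0.983, -0.0]
ft_force: [-0.8, 0.1, 0.3]
width: 20.0
grip_force: 0.0
```

Emit:
{"api": "shift_gripper", "payload": {
  "increments": [
    [[0,0,-0.3,0,20],[0,0,-1.2,0,20],[0,0,-3.2,0,20],[0,0,-6,0,20],[0,0,-9,0,40]]
  ]
}}

```text
t: 6.93
tcp_pos: [554.7, 59.1, 140.0]
eef_rot: [-0.001, 0.185, 0.983, -0.0]
ft_force: [-0.1, 0.8, 0.4]
width: 24.5
grip_force: 0.0
```

Run:
```python
from h import *
u=delta(); u=np.r_[u[:2],0]
delta(S+37.5*u+[0,0,130],S+37.5*u+[0,0,35])
```

```text
t 6.93 tcp [554.7  59.1 140. ] u [ 0.363  0.932 -0.001] F [-0.1  0.8  0.4] w 24.5 grip 0.0
t 6.93 tcp [554.7  59.1 140. ] u [ 0.363  0.932 -0.001] F [-0.1  0.8  0.4] w 24.5 grip 0.0
[-102.7 -281.8   10.1]
[-102.9 -281.8  105.1]
```

In the tool's units: -142 mm is -14.2, -114 mm is -11.4.

Emit:
{"api": "shift_gripper", "payload": {
  "increments": [
    [[-1,-2.8,0,0,40],[-2.1,-5.7,0,0,40],[-3.1,-8.5,0,0,40],[-4.2,-11.4,0,0,40],[-5.2,-14.2,0,0,40]]
  ]
}}

```text
t: 7.35
tcp_pos: [552.4, -93.6, 140.0]
eef_rot: [0.001, 0.185, 0.983, -0.0]
ft_force: [0.6, 1.2, -0.2]
width: 39.9
grip_force: 0.0
```

Emit:
{"api": "shift_gripper", "payload": {
  "increments": [
    [[-1,-2.8,0.2,0,40],[-2.1,-5.7,0.4,0,40],[-3.1,-8.5,0.6,0,40],[-4.2,-11.4,0.8,0,40],[-5.1,-14,1,0,40]]
  ]
}}

```text
t: 7.77
tcp_pos: [548.9, -243.2, 129.9]
eef_rot: [0.0, 0.185, 0.983, -0.0]
ft_force: [0.3, -0.2, 0.2]
width: 39.9
grip_force: 0.0
```

Emit:
{"api": "shift_gripper", "payload": {
  "increments": [
    [[0,0,0,0,40],[0,0,0,0,40]]
  ]
}}

```text
t: 7.93
tcp_pos: [548.5, -243.0, 129.6]
eef_rot: [0.0, 0.187, 0.982, -0.0]
ft_force: [0.3, 0.8, -0.6]
width: 40.0
grip_force: 0.0
```

Run:
```python
from h import *
u=delta(); u=np.r_[u[:2],0]
delta(S+37.5*u+[0,0,35])
w=ctrl.capture("wrist");t=ctrl.capture("top");s=ctrl.capture("side");cv2.imwrite("pics/t4.png",t)
cv2.imwrite("pics/w4.png",np.vstack([w[:250,:400],np.hstack([t[170:340,230:430],s[110:280,260:460]])]))
```

```text
t 7.93 tcp [ 548.5 -243.   129.6] u [ 0.367  0.93  -0.001] F [ 0.3  0.8 -0.6] w 40.0 grip 0.0
t 7.93 tcp [ 548.5 -243.   129.6] u [ 0.367  0.93  -0.001] F [ 0.3  0.8 -0.6] w 40.0 grip 0.0
[ 1.1  1.9 94.6]
```

View pics/w4.png

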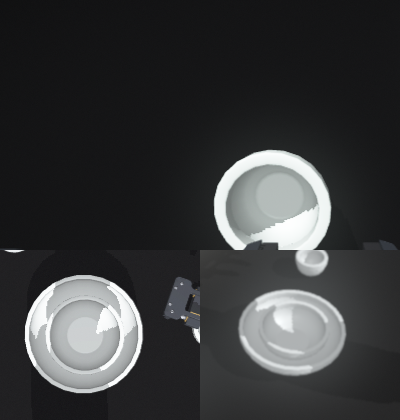

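The medium cover sits level and centred in the large one; the small rim's right edge (325,210) lies between the fingers (262 and 380). I grasp the small one.

In the tool's units: 2 mm is 0.2, 1 mm is 0.1.

Emit:
{"api": "shift_gripper", "payload": {
  "increments": [
    [[0.1,0.2,2.5,0,40],[0.1,0.2,5,0,40],[0.1,0.2,7.5,0,40],[0.1,0.2,8.8,0,40],[0.1,0.2,9.4,0,40]]
  ],
  "squeeze": 30
}}

```text
t: 8.5
tcp_pos: [547.9, -236.7, 33.2]
eef_rot: [-0.002, 0.184, 0.983, 0.001]
ft_force: [-0.5, 0.4, 0.5]
width: 40.1
grip_force: 0.0
```

Emit:
{"api": "shift_gripper", "payload": {
  "increments": [
    [[0,0,0,0,25],[0,0,0,0,15],[0,0,0,0,5],[0,0,0,0,5],[0,0,0,0,5]]
  ]
}}

```text
t: 8.92
tcp_pos: [549.5, -239.0, 36.1]
eef_rot: [0.001, 0.185, 0.983, -0.0]
ft_force: [-0.4, 1.9, 3.4]
width: 9.6
grip_force: 29.0
```

Emit:
{"api": "shift_gripper", "payload": {
  "increments": [
    [[0,0,0,0,5],[0,0,0,0,5]]
  ]
}}

```text
t: 9.08
tcp_pos: [549.6, -238.8, 36.0]
eef_rot: [0.001, 0.185, 0.983, 0.0]
ft_force: [-0.8, 0.8, 5.8]
width: 10.0
grip_force: 29.0
```

Emit:
{"api": "shift_gripper", "payload": {
  "increments": [
    [[0,0,-0.5,0,5],[0,0,-2,0,5],[0,0,-4.5,0,5],[0,0,-7.5,0,5],[0,0,-10,0,5]]
  ]
}}

```text
t: 9.5
tcp_pos: [548.6, -238.8, 136.6]
eef_rot: [-0.0, 0.185, 0.983, -0.0]
ft_force: [0.6, -1.0, -0.9]
width: 10.3
grip_force: 29.0
```

Emit:
{"api": "shift_gripper", "payload": {
  "increments": [
    [[0,0,0,0,5],[0,0,0,0,5]]
  ]
}}

```text
t: 9.67
tcp_pos: [549.6, -239.1, 136.5]
eef_rot: [0.001, 0.185, 0.983, -0.0]
ft_force: [0.9, 0.5, -0.4]
width: 10.0
grip_force: 29.0
```

Run:
```python
from h import *
# medium centre now, from its rim contour in the top view (rim plane z=63, large rim 60)
t=cv2.imread("pics/t4.png"); print("large now",*[np.round(v,1) for v in fit("top",t,(314,254),60,120)])
u=delta(); u=np.r_[u[:2],0]
delta(L+37.5*u+[0,0,137],L+37.5*u+[0,0,46])
```

```text
large now [526.9  -8.9] [528.1  -8.3 118.9] 0.6
t 9.67 tcp [ 549.6 -239.1  136.5] u [0.363 0.932 0.   ] F [ 0.9  0.5 -0.4] w 10.0 grip 29.0
t 9.67 tcp [ 549.6 -239.1  136.5] u [0.363 0.932 0.   ] F [ 0.9  0.5 -0.4] w 10.0 grip 29.0
[103.1 243.7  -0.8]
[103.4 243.7  90.2]
```

In the tool's units: 5 mm is 0.5, 116 mm is 11.6.

Emit:
{"api": "shift_gripper", "payload": {
  "increments": [
    [[0.5,1.2,0,0,5],[1.5,3.5,0,0,5],[2.6,6.2,0,0,5],[3.8,8.9,0,0,5],[4.9,11.6,0,0,5]]
  ]
}}

```text
t: 10.08
tcp_pos: [543.4, -110.2, 133.2]
eef_rot: [-0.002, 0.185, 0.983, 0.0]
ft_force: [-0.6, 0.5, -0.7]
width: 10.1
grip_force: 29.0
```

Emit:
{"api": "shift_gripper", "payload": {
  "increments": [
    [[1.1,2.7,0,0,5],[2.3,5.4,0,0,5],[3.4,8.1,0,0,5],[4.3,10.3,0,0,5],[4.9,11.8,0,0,5]]
  ]
}}

```text
t: 10.5
tcp_pos: [540.4, 19.2, 133.3]
eef_rot: [-0.002, 0.183, 0.983, 0.0]
ft_force: [-0.0, 0.1, -0.6]
width: 10.2
grip_force: 29.0
```

Emit:
{"api": "shift_gripper", "payload": {
  "increments": [
    [[0.3,0.6,0,0,5],[0.5,1,0,0,5],[0.5,1,0,0,5],[0.5,1,0,0,5],[0.5,1,0,0,5]]
  ]
}}

```text
t: 10.92
tcp_pos: [541.3, 24.6, 134.8]
eef_rot: [-0.0, 0.186, 0.983, -0.0]
ft_force: [0.2, -0.6, -0.8]
width: 9.7
grip_force: 29.0
```

```bash
python3 - <<'E'
from h import *
u=delta(); u=np.r_[u[:2],0]
delta(L+37.5*u+[0,0,46])
w=ctrl.capture("wrist");t=ctrl.capture("top");s=ctrl.capture("side")
cv2.imwrite("pics/w5.png",np.vstack([w[:250,:400],np.hstack([t[170:340,230:430],s[110:280,260:460]])]))
E
```

```text
t 10.92 tcp [541.3  24.6 134.8] u [ 0.365  0.931 -0.001] F [ 0.2 -0.6 -0.8] w 9.7 grip 29.0
t 10.92 tcp [541.3  24.6 134.8] u [ 0.365  0.931 -0.001] F [ 0.2 -0.6 -0.8] w 9.7 grip 29.0
[-0.5  1.2 88.8]
```

View pics/w5.png

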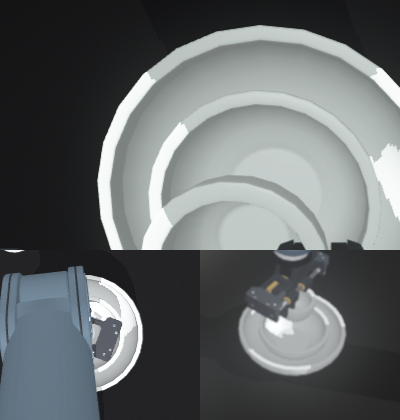

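The small cover hangs level over the middle of the medium one. I lower it.

Emit:
{"api": "shift_gripper", "payload": {
  "increments": [
    [[0,0.1,1.5,0,5],[0,0.1,3.7,0,5],[0,0.1,5.7,0,5],[0,0.1,7.1,0,5],[0,0.1,7.9,0,5]]
  ]
}}

```text
t: 11.48
tcp_pos: [540.9, 26.4, 54.4]
eef_rot: [-0.001, 0.185, 0.983, -0.0]
ft_force: [0.5, -0.4, -1.5]
width: 10.2
grip_force: 29.0
```

Emit:
{"api": "shift_gripper", "payload": {
  "increments": [
    [[0,0,0.15,0,5],[0,0,0.3,0,5],[0,0,0.45,0,5],[0,0,0.5,0,5],[0,0,0.5,0,5]]
  ]
}}

```text
t: 11.9
tcp_pos: [542.3, 27.0, 51.6]
eef_rot: [0.001, 0.185, 0.983, 0.0]
ft_force: [0.0, -0.5, -1.1]
width: 10.2
grip_force: 29.0
```

Emit:
{"api": "shift_gripper", "payload": {
  "increments": [
    [[0,0,0.07,0,5],[0,0,0.14,0,5],[0,0,0.14,0,5],[0,0,0.14,0,5]]
  ]
}}

```text
t: 12.23
tcp_pos: [541.9, 27.0, 49.7]
eef_rot: [0.0, 0.185, 0.983, 0.0]
ft_force: [0.3, -0.1, -0.6]
width: 10.3
grip_force: 29.0
```

In the tool's units: 2 mm is 0.2, 1.4 mm is 0.14.

Emit:
{"api": "shift_gripper", "payload": {
  "increments": [
    [[0,0,0.07,0,5],[0,0,0.14,0,5],[0,0,0.2,0,5],[0,0,0.2,0,5]]
  ]
}}

```text
t: 12.57
tcp_pos: [541.7, 27.0, 47.5]
eef_rot: [-0.0, 0.185, 0.983, -0.0]
ft_force: [-0.5, 0.0, -1.2]
width: 10.0
grip_force: 29.0
```

Emit:
{"api": "shift_gripper", "payload": {
  "increments": [
    [[0,0,0.04,0,5],[0,0,0.08,0,5],[0,0,0.08,0,5],[0,0,0.08,0,5]]
  ]
}}

```text
t: 12.9
tcp_pos: [541.9, 27.0, 46.8]
eef_rot: [-0.0, 0.185, 0.983, -0.0]
ft_force: [0.7, 0.2, -0.8]
width: 10.0
grip_force: 29.0
```

In the tool's units: 0.8 mm is 0.08, 0.4 mm is 0.04.

Emit:
{"api": "shift_gripper", "payload": {
  "increments": [
    [[0,0,0.04,0,5],[0,0,0.08,0,5],[0,0,0.08,0,5],[0,0,0.08,0,5]]
  ]
}}

```text
t: 13.23
tcp_pos: [542.0, 27.2, 46.2]
eef_rot: [0.0, 0.185, 0.983, 0.0]
ft_force: [0.6, 0.0, 2.6]
width: 10.2
grip_force: 29.0
```

Emit:
{"api": "shift_gripper", "payload": {
  "increments": [
    [[0,0,0.04,0,5],[0,0,0.08,0,5],[0,0,0.08,0,5],[0,0,0.08,0,5]]
  ]
}}

```text
t: 13.57
tcp_pos: [542.4, 27.6, 45.9]
eef_rot: [0.0, 0.185, 0.983, 0.0]
ft_force: [-1.4, 1.4, 7.3]
width: 10.0
grip_force: 29.0
```

Contact where I expected it. I release, lift, and back off towards +y so the cameras can see.

Emit:
{"api": "shift_gripper", "payload": {
  "increments": [
    [[0,0,-0.05,0,10],[0,0,-0.05,0,11],[0,0,-0.05,0,14],[0,0,-0.05,0,22],[0,0,-0.05,0,24]]
  ],
  "squeeze": 20
}}

```text
t: 13.98
tcp_pos: [541.5, 26.7, 45.4]
eef_rot: [-0.0, 0.185, 0.983, -0.0]
ft_force: [0.9, 0.4, -0.4]
width: 23.6
grip_force: 0.0
```

Emit:
{"api": "shift_gripper", "payload": {
  "increments": [
    [[0,0,-0.3,0,24],[0,0,-1.2,0,24],[0,0,-3.2,0,24],[0,0,-6,0,24],[0,0,-10,0,24]]
  ]
}}

```text
t: 14.4
tcp_pos: [539.9, 26.8, 145.4]
eef_rot: [-0.002, 0.185, 0.983, -0.001]
ft_force: [-0.0, 0.3, 0.2]
width: 24.1
grip_force: 0.0
```

Emit:
{"api": "shift_gripper", "payload": {
  "increments": [
    [[0,3,0,0,24],[0,6,0,0,24],[0,10,0,0,24],[0,14,0,0,24],[0,18,0,0,24]]
  ]
}}

```text
t: 14.82
tcp_pos: [607.8, 196.3, 146.9]
eef_rot: [0.0, 0.185, 0.983, 0.0]
ft_force: [1.3, 0.3, 0.3]
width: 23.8
grip_force: 0.0
```

Emit:
{"api": "shift_gripper", "payload": {
  "increments": [
    [[0,4,0,0,24],[0,8,0,0,24],[0,11,0,0,24],[0,12,0,0,24],[0,12,0,0,24]]
  ]
}}

```text
t: 15.23
tcp_pos: [650.4, 310.3, 145.9]
eef_rot: [-0.0, 0.183, 0.983, 0.001]
ft_force: [0.1, -0.3, 0.4]
width: 24.1
grip_force: 0.0
```

Run:
```python
from h import *
delta()
t=ctrl.capture("top");s=ctrl.capture("side")
for n,i,p in(("top",t,(314,254)),("side",s,(352,192))): print([np.round(v,1) for v in fit(n,i,p,60,120)])
cv2.imwrite("pics/w6.png",np.hstack([cv2.resize(t[170:340,230:430],None,fx=2,fy=2),cv2.resize(s[110:280,260:460],None,fx=2,fy=2)]))
```

```text
t 15.23 tcp [650.4 310.3 145.9] u [0.359 0.933 0.002] F [ 0.1 -0.3  0.4] w 24.1 grip 0.0
[array([526.9,  -8.9]), array([528.2,  -8.3, 118.9]), np.float64(0.6)]
[array([528.9, -11.7]), array([528.8, -11.3, 120.3]), np.float64(0.7)]
```

View pics/w6.png

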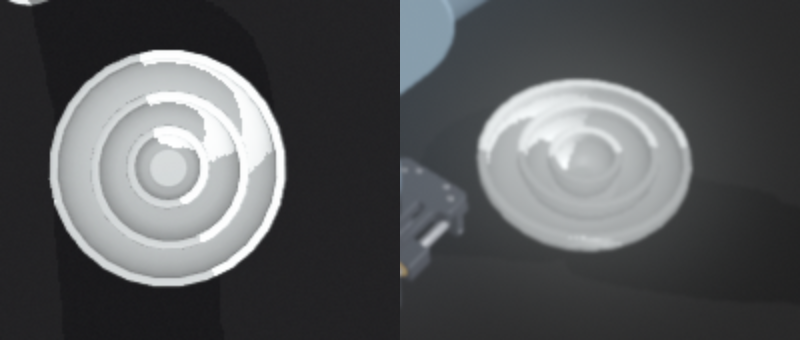

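All three covers are concentric and level (centres near (168,168) in the top crop), and the large one has not moved.

```bash
python3 -c "
from rig import ctrl
print(ctrl.hand_in())"
```

```text
the job is handed in; nothing more can be done
None
```

The covers are nested as asked, small in medium in large, all open side up and level; the large one has not moved, the dish was left alone, and the job was handed in at about 15 s.

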